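# Wedge the basket rack where its foot is missing

### The arm

A 6-joint arm with a two-finger parallel gripper is mounted at the origin on the work surface. World frame = base frame: x ahead of the robot, y to its left, z up, the work surface at z = 0. Lengths are in mm, angles in rad, forces in N, time in s.
With the tool pointing down it reaches from about 350 to 975 mm from the base axis. Payload 7.1 kg.
Tool frame: the origin (TCP) lies between the finger pads; the fingertips stand 19 mm ahead of it and the grasp point (between the pads) is the TCP (ctrl.tcp_to_tips is the distance from the TCP to the fingertips, in mm); z points along the fingers, y is the line along which they close (so a half turn about z gives the same grasp; the last joint's range is limited). The gripper opens to 88 mm and grips with 3 to 60 N. Pads are 20 mm wide; open, the fingers measure 115 mm over their backs; the gripper's body (75 mm by 178 mm) begins 61 mm behind the grasp point.
Start: joints at [1.082, 0.423, 1.63, -0, 1.089, -0.019], TCP at [282.91, 557.285, 241.675] pointing down, gripper open.
Joint ranges: [-3, 3], [-0.9, 2.11], [0.09, 2.58], [-1.31, 4.45], [0.11, 2.69], [-2.54, 2.54]. Speed limits (rad/s): [2.39, 2.39, 3.01, 3.14, 3.14, 3.14].

### API

Orientations are given as a rotation vector (axis times angle).
In Python, from workcell import status, optics, ctrl gives the robot as it stands. The module is installed in compiled form; this text tells all that it offers.
- The arm moves only by the shell command python3 -m inch 'ROWS'. ROWS is JSON, a list that holds one entry, the list of rows, each a list of 7 numbers: the shift along the tool's x, y, z in mm, then the turn, a rotation vector about the tool's x, y, z in rad, then the opening in per cent of the stroke, from 0 (shut) to 100 (fully open). A call has 1 to 20 rows; each row is the pose to reach, as a shift and turn from the pose commanded when the call began, along the tool's axes at that moment; what a row does not reach only later rows make up. A row lasts 1/10 s, in which the tool goes at most 50 mm and 8.59 degrees, less where a joint would pass 70% of its speed; a pose out of reach is approached as far as the arm can. A call with a gripper value outside its range is refused whole. The fingers move at their own pace and stop on an object; the grip force is fixed at half the most. Time passes only in rows, so rows that repeat a pose let the fingers close. It gives the time, the measured TCP pose, the force, the opening and the grip force at its end, in the units of the state.
- status.get_obs(): the state, without advancing time (a new reading comes with each control period).
- optics.get_image(name): name is "side" or "top" or "wrist"; returns a dict with "frame" (384x512x3 uint8, red, green, blue), "fx", "fy", "cx", "cy" (pixels), "k1" (the pictures are not rectified: a ray, as slopes to the right and down, at radius r is drawn at 1 + k1 r^2 times it, then the intrinsics apply), "rvec" (rotation vector, rad) and "tvec" (3), from world to camera coordinates, as OpenCV has them; the wrist camera has in their place "hand_eye" (4x4, takes a point from camera to tool coordinates, whose origin is the TCP and whose axes are the flange's). Camera axes: x right, y down, z forward; pixel columns grow to the right and rows downward; lengths in mm; the calibration is good to about 2 mm. A picture is of the moment at which its call begins: read the wrist's pose just before it. There is no depth.
- ctrl.close_job(): hands the job in; it is judged then, once.
The state is a dict: "t": time; "qpos": joint angles; "qvel": joint speeds; "joint_torque": joint torques, N m; "ee_pos": TCP position; "orientation": TCP orientation; "ft_force": force on the tool from outside, world axes, zero at the start; "moment": the same for the moment, N m; "width": finger opening in mm; "grasp_force": force on a finger pad.
Only numpy, scipy, OpenCV 4.12 (cv2) and the standard library are available. Lean on these libraries where they do the work, as an engineer would, in place of code of your own. Each camera call takes 0.05 s, during which the arm holds its last target. There are 200 camera calls.

### The job

The oak basket rack on the counter has lost the front foot at its end farther from the robot. Start the beech wedge there by hand, thin end a few centimetres into the gap under the rack's plinth and square to the rack's front, let go of it, then tap its thick end with the shut fingers until it goes no further, and when it has stopped take the hand off and give it one last tap to be sure. Leave the wedge tight in the gap and the other things on the counter standing where they are.

Things in the scene. Friction and masses are not known exactly. Their poses are not given: they have to be found in the camera images.
- rack: Heavy fixed oak rack, 360 mm wide, 275 deep, 310 high (400 at the basket stack on its top). Its dark plinth, set back under the bottom board, stands 18 mm off the counter on round black feet. Origin: on the counter straight below the plinth's front face, midway in the missing foot's place. x (level) points in under the rack, square to its front; z up; y along the front, rack from -50 to 310 mm.
- rack_gap (a point): Middle of the gap's mouth, where the wedge goes in: on the plinth's front lower edge, 18 mm above the counter. The gap is 18 mm high, flat above and below, open 135 mm deep, and free from y -50 to 240 mm (the front foot still in place is at 260). Axes as the rack's: x into the gap. The plinth's front rises from here to 118 mm above the counter.
- rack_lip (a point): Front lower edge of the projecting bottom board, above the gap's middle: 118 mm above the counter and 75 mm in front of the plinth. All above it stands out as far, so the hand must lean in under it to work near the plinth: about 30 to 45 degrees from vertical suits. Axes as the rack's.
- wedge: Loose beech wedge, 150 mm long, 48 wide, about 0.1 kg, lying flat; thickness grows evenly from 4 mm at the thin end to 32 mm at the square, upright thick end. Origin: centre of the underside; x along its length to the thin end, y across, z up. Slides on the counter with friction 0.5 to 0.7.
- wedge_tip (a point): Middle of the wedge's thin end, at its underside, 75 mm ahead of its origin; axes as the wedge's. In the 18 mm gap the slope meets the plinth's edge when this point is 75 mm inside the plinth's front face; tapped with 8 to 15 N the wedge bites and stops there or up to some 5 mm further, held by friction.
- wedge_tail (a point): Middle of the wedge's thick end face, 75 mm behind its origin, 16 mm above its underside; axes as the wedge's. The face to tap. When the wedge is home this face is about 70 to 75 mm in front of the plinth, about below the lip.
- bottle: Bystander: loose green glass bottle, 60 mm across, 140 mm high, origin at the centre of its base.
- jar: Bystander: loose white jar with blue cap, 68 mm across, 85 mm high, origin at the centre of its base.
- tray: Bystander: loose open green slatted basket, 150 x 210 x 65 mm high, origin at the centre of its base.
- roll: Bystander: loose white roll of label paper standing on end, 100 mm across, 60 mm high, origin at the centre of its base.
Mind the look-alikes: they are no part of the job. Of the things that look like the wedge, take the one that is farthest from the robot's base at the start.

How it is judged (in metres and radians):
On the way, in this order (a step that is already met when the one before it is completed fails the run):
1. the wedge lies flat and square with its thin end started 8 to 62 mm under the plinth where the foot is missing, not touched (x of wedge_tip in the frame of rack between 0.008 and 0.062 m and y of wedge_tip in the frame of rack between -0.03 and 0.03 m and angle between the x axis of wedge and the x axis of rack, either way round below 0.25 rad and angle between wedge's own z axis and vertical below 0.06 rad and contact force between the fingers and wedge below 0.05 N), for 0.2 s.
2. the wedge has been driven in until it is tight under the plinth, and the hand is off it (x of wedge_tip in the frame of rack above 0.071 m and contact force between wedge and rack above 1 N and contact force between the fingers and wedge below 0.05 N), for 0.1 s.
3. one more tap of at least 3 N on the tight wedge (x of wedge_tip in the frame of rack above 0.071 m and contact force between the fingers and wedge above 3 N).
At the end, for the whole second after the job is handed in: The wedge lies flat, at rest and jammed under the plinth (pressing on it with over 1 N), its thin end 71 to 90 mm inside, within 30 mm of the middle of the missing foot's place and within 11 degrees of square; bottle, jar, tray and roll stand upright within 30 mm of where they were (x of wedge_tip in the frame of rack between 0.071 and 0.09 m and y of wedge_tip in the frame of rack between -0.03 and 0.03 m and angle between the x axis of wedge and the x axis of rack, either way round below 0.2 rad and angle between wedge's own z axis and vertical below 0.06 rad and contact force between wedge and rack above 1 N and linear speed of wedge below 0.005 m/s and distance of each of bottle, jar, tray, roll from where it was at the start of the episode below 0.03 m and angle between each of bottle, jar, tray, roll's own z axis and vertical below 0.2 rad); the robot touches nothing.
It fails at once if a bystander is knocked over (angle between any of bottle, jar, tray, roll's own z axis and vertical above 0.5 rad).
It also fails if it takes over 51 s, if anything falls off the work surface, if the arm or the gripper's body presses on something with over 40 N, if the wrist force passes 120 N, or if a joint passes its speed limit or range.

## Working session

There is one attempt and no reset: what is moved stays moved. The work goes in short steps, Python scripts to look and compute and a shell command to move; the robot and the scene stay as the last step left them, time stands still between calls to the robot, and variables do not carry over. Pictures are saved under pics/ and viewed, at most 12 in all, crops included, and the job is handed in when it is done.

```bash
mkdir -p pics
cat > h.py <<'E'
import numpy as np, cv2
from scipy.spatial.transform import Rotation as R
from workcell import status, optics, ctrl
def grab(name):
    o=status.get_obs(); im=optics.get_image(name); 
    if 'hand_eye' in im:
        T=np.eye(4);T[:3,:3]=R.from_rotvec(o['orientation']).as_matrix();T[:3,3]=o['ee_pos']
        W=T@np.array(im['hand_eye']); im['Rcw']=W[:3,:3]; im['c']=W[:3,3]
    else:
        Rm=R.from_rotvec(np.ravel(im['rvec'])).as_matrix(); im['Rcw']=Rm.T; im['c']=-Rm.T@np.ravel(im['tvec'])
    return im
def ray(im,u,v):
    d=np.array([(u-im['cx'])/im['fx'],(v-im['cy'])/im['fy']]); p=d.copy()
    for _ in range(20): p=d/(1+im['k1']*(p@p))
    return im['Rcw']@np.array([p[0],p[1],1])
def onz(im,u,v,z):
    d=ray(im,u,v); return im['c']+d*(z-im['c'][2])/d[2]
def proj(im,P):
    q=im['Rcw'].T@(np.array(P,float)-im['c']); p=q[:2]/q[2]; p=p*(1+im['k1']*(p@p)); return p*[im['fx'],im['fy']]+[im['cx'],im['cy']]
def save(im,n): cv2.imwrite('pics/'+n,im['frame'][:,:,::-1])
def load(n): return np.load('pics/'+n,allow_pickle=True).item()
E
python3 - <<'E'
from h import *
for n in('side','top'):
    im=grab(n); save(im,n+'0.png'); np.save('pics/'+n+'0.npy',im,allow_pickle=True); print(n,im['c'])
print(status.get_obs(), ctrl.tcp_to_tips)
a=[cv2.imread(f'pics/{n}0.png') for n in('side','top')]
E
```

```text
side [ 326.134136   -896.24228639  723.86979334]
top [ 406.57208054  -91.90082586 1113.86808099]
{'t': 0.1, 'qpos': array([ 1.08198785e+00,  4.23784493e-01,  1.63058508e+00,  4.67761066e-06,
        1.08858906e+00, -1.89941388e-02]), 'qvel': array([-0.00025918, -0.00176319, -0.00158573, -0.00195848, -0.00018385,
       -0.00140292]), 'joint_torque': array([ 4.15534678e-04, -5.45613492e+01, -2.74326199e+01,  6.46640640e-02,
        1.87833578e-02, -2.86268869e-05]), 'ee_pos': array([282.70629741, 556.8887588 , 240.97806945]), 'orientation': array([-7.31136556e-01, -3.05497275e+00,  2.07503244e-03]), 'ft_force': array([ 0.89834435, -0.53522128,  0.79899185]), 'moment': array([ 0.00283065, -0.03080093, -0.06421417]), 'grasp_force': 0.0, 'width': 87.99173143560307} 19.0
```

View pics/top0.png

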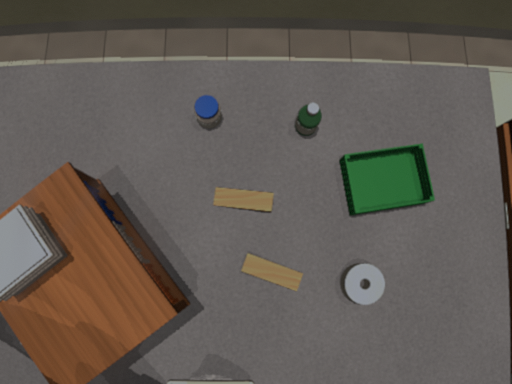

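View pics/side0.png

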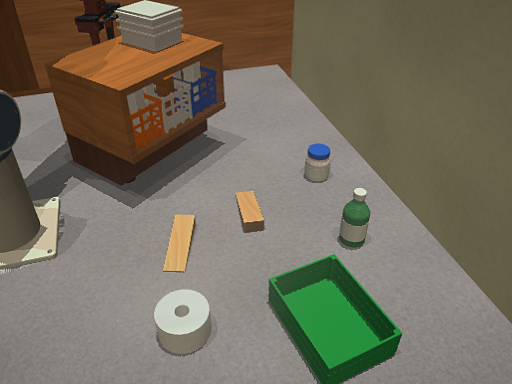

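The top view shows the true wedge at (244,200), which is the farther one, with its thick end to the right. The flat look-alike is at (272,272). The rack is at left with its front facing up-right. The side view has the wedge at (250,211), with the rack's front lip running from about (130,155) to (224,107).

Run:
```python
from h import *
T=load('top0.npy');S=load('side0.npy')
for im,n,box in((T,'top',(200,300,170,300)),(S,'side',(150,280,180,280))):
    hsv=cv2.cvtColor(im['frame'],cv2.COLOR_RGB2HSV); m=((hsv[...,1]>90)&(hsv[...,0]<28)&(hsv[...,2]>60)).astype(np.uint8)
    x0,x1,y0,y1=box; mm=np.zeros_like(m); mm[y0:y1,x0:x1]=m[y0:y1,x0:x1]
    for c in cv2.findContours(mm,0,2)[0]:
        if cv2.contourArea(c)<200: continue
        q=cv2.approxPolyDP(c,3,True)[:,0]; print(n,cv2.contourArea(c),q.tolist(),cv2.boxPoints(cv2.minAreaRect(c)).round(1).tolist())
        for p in q: print(p, onz(im,*p,0).round(),onz(im,*p,32).round())
for p in[(73,167),(185,300),(177,314)]: print(p,onz(T,*p,310).round(),onz(T,*p,118).round())
for p in[(224,42),(130,88)]: print(p,onz(S,*p,310).round())
for p in[(224,107),(130,157)]: print(p,onz(S,*p,118).round())
a=cv2.resize(T['frame'][150:350,0:200,::-1],None,fx=3,fy=3,interpolation=2)
b=cv2.resize(S['frame'][20:200,40:240,::-1],None,fx=3,fy=3,interpolation=2)
cv2.imwrite('pics/ca.png',a);cv2.imwrite('pics/cb.png',b)
```

```text
top 1000.0 [[247, 255], [243, 271], [296, 289], [299, 272]] [[240.89999389648438, 270.6000061035156], [247.1999969482422, 253.10000610351562], [302.29998779296875, 273.0], [296.0, 290.5]]
[247 255] [419. -93.   0.] [419. -93.  32.]
[243 271] [379. -83.   0.] [380. -83.  32.]
[296 289] [ 333. -217.    0.] [ 335. -213.   32.]
[299 272] [ 376. -225.    0.] [ 377. -221.   32.]
top 994.5 [[216, 188], [214, 204], [270, 210], [272, 193]] [[213.39999389648438, 205.39999389648438], [215.5, 186.3000030517578], [273.0, 192.6999969482422], [270.8999938964844, 211.8000030517578]]
[216 188] [592. -12.   0.] [587. -15.  32.]
[214 204] [550.  -8.   0.] [546. -10.  32.]
[270 210] [ 535. -152.    0.] [ 531. -151.   32.]
[272 193] [ 579. -158.    0.] [ 574. -156.   32.]
side 1157.0 [[175, 214], [163, 270], [184, 271], [194, 215]] [[162.5, 269.8999938964844], [175.39999389648438, 210.89999389648438], [196.60000610351562, 215.60000610351562], [183.6999969482422, 274.5]]
[175 214] [387. -39.   0.] [384. -77.  32.]
[163 270] [ 332. -214.    0.] [ 332. -244.   32.]
[184 271] [ 375. -231.    0.] [ 373. -260.   32.]
[194 215] [431. -56.   0.] [427. -94.  32.]
side 745.0 [[235, 193], [244, 231], [263, 229], [253, 192]] [[234.89999389648438, 192.6999969482422], [255.6999969482422, 187.89999389648438], [265.20001220703125, 228.5], [244.39999389648438, 233.3000030517578]]
[235 193] [551.  -2.   0.] [541. -41.  32.]
[244 231] [ 533. -149.    0.] [ 524. -182.   32.]
[263 229] [ 578. -156.    0.] [ 567. -188.   32.]
[253 192] [598. -12.   0.] [586. -51.  32.]
(73, 167) [582. 244. 310.] [624. 324. 118.]
(185, 300) [334.  20. 310.] [316.  47. 118.]
(177, 314) [308.  35. 310.] [285.  65. 118.]
(224, 42) [601. 260. 310.]
(130, 88) [334.  40. 310.]
(224, 107) [592. 256. 118.]
(130, 157) [306.  68. 118.]
```

View pics/ca.png

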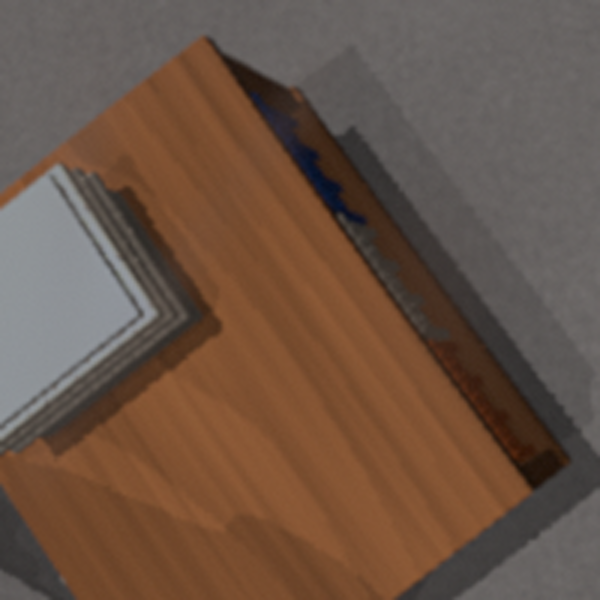

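View pics/cb.png

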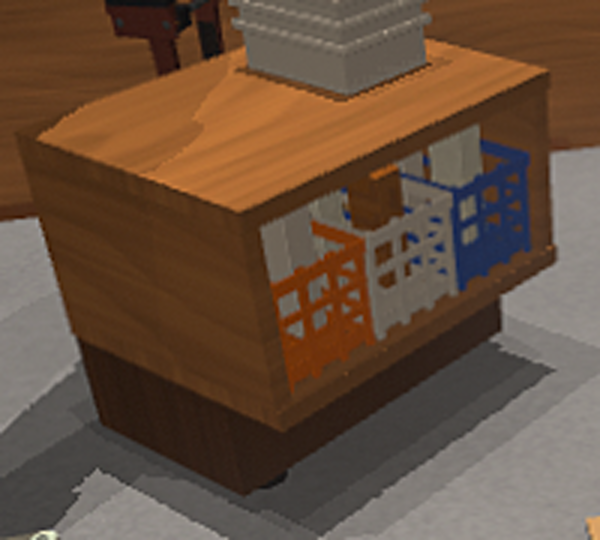

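Run:
```python
from h import *
T=load('top0.npy');S=load('side0.npy')
def pr(n,im,a,b,z,off):
    A=onz(im,*a,z);B=onz(im,*b,z); d=B-A; L=np.linalg.norm(d); y=d/L; x=np.array([y[1]*1,-y[0],0])  # x = y cross z
    x=np.cross(y,[0,0,1]); O=A+50*y*L/360+off*x
    print(n,A.round(),B.round(),'L',L.round(),'yaw x',np.degrees(np.arctan2(x[1],x[0])).round(1),'O',O.round(1))
pr('T top',T,(69.3,162.7),(176.5,314),310,75)
pr('T lip',T,(101,180.7),(190,304),118,75)
pr('S top',S,(222.7,44),(120,91),310,75)
pr('S lip',S,(225.2,107.5),(132.2,163.2),118,75)
pr('S pl',S,(207.2,131),(122.6,184.6),18,0)
```

```text
T top [590. 252. 310.] [308.  36. 310.] L 355.0 yaw x 127.5 O [505.5 281.2 310. ]
T lip [590. 252. 118.] [308.  36. 118.] L 356.0 yaw x 127.5 O [505.2 281.7 118. ]
S top [594. 246. 310.] [313.  31. 310.] L 354.0 yaw x 127.4 O [509.  275.8 310. ]
S lip [594. 252. 118.] [308.  39. 118.] L 357.0 yaw x 126.7 O [509.9 282.7 118. ]
S pl [546. 305.  18.] [273.  99.  18.] L 342.0 yaw x 127.0 O [507.8 276.1  18. ]
```

```bash
cat >> h.py <<'E'
def pose(yaw,tilt): # yaw: deg of tool x (work forward), tilt toward it
    x=np.array([np.cos(np.radians(yaw)),np.sin(np.radians(yaw)),0]); z=np.array([0,0,-1.]); y=np.cross(z,x)
    return np.stack([x,y,z],1)@R.from_rotvec([0,np.radians(tilt),0]).as_matrix()
def goal(p,yaw,tilt,p0=None,R0=None):
    o=status.get_obs(); R0=R.from_rotvec(o['orientation']).as_matrix() if R0 is None else R0; p0=o['ee_pos'] if p0 is None else p0
    return (R0.T@(np.array(p)-p0)).round(1), R.from_matrix(R0.T@pose(yaw,tilt)).as_rotvec().round(3)
E
python3 - <<'E'
from h import *
print(goal([283,557,500],153.2,0)); print(goal([562,-82,500],82.7,0)); print(goal([562,-100,250],82.7,0))
E
python3 -m inch '[[[0,0,-50,0,0,0,100],[0,0,-100,0,0,0,100],[0,0,-150,0,0,0,100],[0,0,-200,0,0,0,100],[0,0,-260,0,0,0,100],[0,0,-260,0,0,0,100],[0,0,-260,0,0,0,100]]]'
```

```text
(array([-2.00e-01, -1.00e-01, -2.59e+02]), array([-0.001, -0.   , -0.002]))
(array([-538.3, -443.6, -258.4]), array([-1.000e-03,  1.000e-03,  1.228e+00]))
(array([-546.4, -459.3,   -8.4]), array([-1.000e-03,  1.000e-03,  1.228e+00]))
t: 0.8
ee_pos: [283.1, 557.7, 503.6]
orientation: [0.731, 3.054, 0.006]
ft_force: [0.2, 0.1, 0.6]
width: 87.7
grasp_force: 0.0
```

```bash
python3 -m inch '[[[-538,-444,0,0,0,1.228,100],[-538,-444,0,0,0,1.228,100],[-538,-444,0,0,0,1.228,100],[-538,-444,0,0,0,1.228,100],[-538,-444,0,0,0,1.228,100],[-538,-444,0,0,0,1.228,100],[-538,-444,0,0,0,1.228,100],[-538,-444,0,0,0,1.228,100],[-538,-444,0,0,0,1.228,100],[-538,-444,0,0,0,1.228,100],[-538,-444,0,0,0,1.228,100],[-538,-444,0,0,0,1.228,100],[-538,-444,0,0,0,1.228,100],[-546,-459,100,0,0,1.228,100],[-546,-459,150,0,0,1.228,100],[-546,-459,200,0,0,1.228,100],[-546,-459,240,0,0,1.228,100],[-546,-459,240,0,0,1.228,100],[-546,-459,240,0,0,1.228,100]]]'
python3 - <<'E'
from h import *
im=grab('wrist'); save(im,'w1.png'); np.save('pics/w1.npy',im,allow_pickle=True); print(im['c'],proj(im,[571,-8,0]),proj(im,[552,-157,32]))
E
```

```text
t: 2.7
ee_pos: [556.2, -98.6, 253.0]
orientation: [-2.349, -2.066, 0.016]
ft_force: [-0.9, -0.1, -0.1]
width: 88.2
grasp_force: 0.0
[567.48993412 -27.81669115 396.63665441] [256.19695725  91.50210252] [255.76931376 216.85269727]
```

View pics/w1.png

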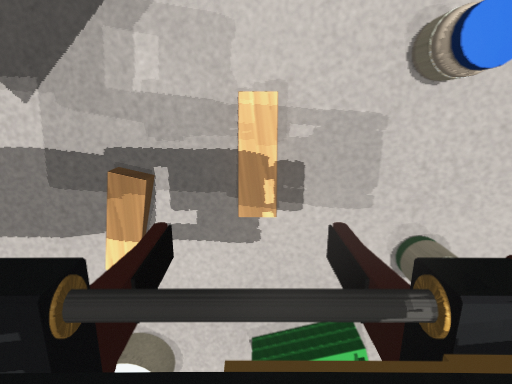

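The wrist view shows the wedge at columns 238–277, rows 91–217, with the thin end up. That matches the prediction of (256,91) and (256,217).

Run:
```python
from h import *
im=load('w1.npy'); hsv=cv2.cvtColor(im['frame'],cv2.COLOR_RGB2HSV); m=((hsv[...,1]>75)&(hsv[...,0]<30)&(hsv[...,2]>50)).astype(np.uint8)
m[:, :200]=0;m[:,320:]=0;m[:80]=0;m[225:]=0
m=cv2.morphologyEx(m,cv2.MORPH_CLOSE,np.ones((5,5)))
c=max(cv2.findContours(m,0,2)[0],key=cv2.contourArea); q=cv2.approxPolyDP(c,4,True)[:,0]; print(q.tolist())
q=q[np.argsort(q[:,1])]; t=np.mean([onz(im,*(p),4) for p in q[:2]],0); b=np.mean([onz(im,*(p),32) for p in q[-2:]],0)
d=t-b; L=np.linalg.norm(d[:2]); yaw=np.degrees(np.arctan2(d[1],d[0])); print(t,b,L,yaw, np.linalg.norm(onz(im,*q[-1],32)-onz(im,*q[-2],32)))
u=np.array([np.cos(np.radians(yaw)),np.sin(np.radians(yaw))]); tail=(t+b)[:2]/2-75*u; print('tail',tail)
for z in(120,24): print(goal([*(tail+22*u-(z-24)*np.tan(np.radians(35))*u),z],yaw,35))
```

```text
[[239, 91], [238, 216], [275, 216], [277, 92]]
[573.10299085  -8.48150315   4.        ] [ 553.0155928 -155.9891895   32.       ] 148.8691408342652 82.2452395152247 46.11870888637862
tail [ 552.93929755 -156.54944806]
(array([-103.4,    3. ,  136.7]), array([-0.013,  0.61 ,  0.004]))
(array([-36.3,   4.5, 232.7]), array([-0.013,  0.61 ,  0.004]))
```

```bash
python3 -m inch '[[[-103.4,3,40,-0.013,0.61,0.004,100],[-103.4,3,90,-0.013,0.61,0.004,100],[-103.4,3,137,-0.013,0.61,0.004,100],[-103.4,3,137,-0.013,0.61,0.004,100],[-103.4,3,137,-0.013,0.61,0.004,100],[-103.4,3,137,-0.013,0.61,0.004,100],[-103.4,3,137,-0.013,0.61,0.004,100],[-103.4,3,137,-0.013,0.61,0.004,100],[-103.4,3,137,-0.013,0.61,0.004,100]]]'
python3 - <<'E'
from h import *
o=status.get_obs();print(o['qpos'].round(2));u=np.array([.135,.991]); p=np.array([552.9,-156.5])+22*u
print(goal([*p,24],82.2,35))
E
```

```text
t: 3.65
ee_pos: [553.3, -201.4, 127.8]
orientation: [-2.012, -1.771, -0.645]
ft_force: [0.1, 0.6, 0.2]
width: 88.0
grasp_force: 0.0
[-0.62  0.66  1.67  0.58  1.18 -0.83]
(array([ -4.6,  -7.8, 123.1]), array([0.01 , 0.004, 0.012]))
```

```bash
python3 -m inch '[[[0,0,0,0,0,0,100],[0,0,0,0,0,0,100],[0,0,0,0,0,0,100]]]'
python3 - <<'E'
from h import *
u=np.array([.135,.991]); p=np.array([552.9,-156.5])+22*u
print(goal([*p,24],82.2,35))
E
```

```text
t: 3.95
ee_pos: [552.0, -201.9, 125.1]
orientation: [-2.012, -1.765, -0.644]
ft_force: [0.2, -0.8, 0.6]
width: 88.0
grasp_force: 0.0
(array([ -2.8,  -6.3, 121.3]), array([0.008, 0.001, 0.008]))
```

```bash
python3 -m inch '[[[0,0,0,0,0,0,100],[0,0,0,0,0,0,100],[0,0,0,0,0,0,100],[0,0,0,0,0,0,100]]]'
python3 - <<'E'
from h import *
u=np.array([.135,.991]); p=np.array([552.9,-156.5])+22*u
print(goal([*p,24],82.2,35))
E
```

```text
t: 4.35
ee_pos: [551.8, -202.1, 124.5]
orientation: [-2.012, -1.763, -0.644]
ft_force: [-0.2, 0.2, -0.0]
width: 87.7
grasp_force: 0.0
(array([ -2.3,  -6.1, 120.9]), array([0.008, 0.001, 0.007]))
```

```bash
python3 -m inch '[[[-2.3,-6,40,0.008,0.001,0.007,100],[-2.3,-6,80,0.008,0.001,0.007,100],[-2.3,-6,100,0.008,0.001,0.007,100],[-2.3,-6,110,0.008,0.001,0.007,100],[-2.3,-6,115,0.008,0.001,0.007,100],[-2.3,-6,120,0.008,0.001,0.007,100],[-2.3,-6,120.5,0.008,0.001,0.007,100],[-2.3,-6,120.5,0.008,0.001,0.007,100],[-2.3,-6,120.5,0.008,0.001,0.007,100],[-2.3,-6,120.5,0.008,0.001,0.007,100],[-2.3,-6,120.5,0.008,0.001,0.007,100]]]'
python3 - <<'E'
from h import *
im=grab('wrist');save(im,'w2.png')
E
```

```text
t: 5.45
ee_pos: [556.1, -135.2, 24.8]
orientation: [-2.011, -1.755, -0.635]
ft_force: [-0.3, 0.5, 0.2]
width: 88.0
grasp_force: 0.0
```

View pics/w2.png

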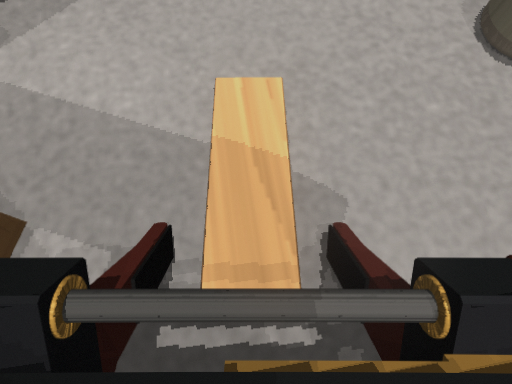

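The wedge (columns 203–300 at its tail) sits centred between the fingers, whose tips are at (172,230) and (328,230). I'll close the gripper.

```bash
python3 -m inch '[[[0,0,0,0,0,0,45],[0,0,0,0,0,0,45],[0,0,0,0,0,0,45],[0,0,0,0,0,0,45],[0,0,0,0,0,0,45],[0,0,0,0,0,0,45],[0,0,0,0,0,0,45],[0,0,0,0,0,0,45]]]'
```

```text
t: 6.3
ee_pos: [556.0, -134.9, 24.5]
orientation: [-2.011, -1.755, -0.635]
ft_force: [0.1, -0.3, -0.3]
width: 47.6
grasp_force: 30.0
```

```bash
cat >> h.py <<'E'
O=np.array([507.5,280.5]); YR=127.3; xr=np.array([np.cos(np.radians(YR)),np.sin(np.radians(YR))]); yr=np.array([-xr[1],xr[0]])
def rk(p): d=np.array(p)[:2]-O; return d@xr,d@yr
def gz(p,yaw):
    o=status.get_obs();R0=R.from_rotvec(o['orientation']).as_matrix();x=R0[:,0]; cur=np.degrees(np.arctan2(x[1],x[0]))
    y=R0[:,1]; cur=np.degrees(np.arctan2(y[1],y[0]))+90
    return cur,(R0.T@(np.array(p)-o['ee_pos'])).round(1),(R.from_matrix(R0.T@R.from_euler('z',yaw-cur,degrees=True).as_matrix()@R0)).as_rotvec().round(3)
E
python3 - <<'E'
from h import *
o=status.get_obs();p=o['ee_pos'];print(R.from_rotvec(o['orientation']).as_matrix().round(3))
print(gz([*p[:2],p[2]+50],82.2)); 
for f in(.5,1): print(gz([*(p[:2]*(1-f)+f*(O-180*xr)),p[2]+50],82.2+f*45.1))
print(O-180*xr)
E
```

```text
[[ 0.111  0.991  0.078]
 [ 0.812 -0.135  0.568]
 [ 0.574  0.    -0.819]]
(np.float64(82.21686794906581), array([ 28.7,   0. , -41. ]), array([-0., -0.,  0.]))
(np.float64(82.21686794906581), array([142.5,  11.6,  38.8]), array([ 0.226,  0.   , -0.322]))
(np.float64(82.21686794906581), array([256.3,  23.2, 118.5]), array([ 0.451,  0.   , -0.644]))
[616.57791205 137.31477345]
```

```bash
python3 -m inch '[[[10,0,-14,0,0,0,45],[28.7,0,-41,0,0,0,45],[57,3,-21,0.056,0,-0.08,45],[85.6,6,-1,0.113,0,-0.161,45],[114,9,19,0.17,0,-0.242,45],[142.5,11.6,38.8,0.226,0,-0.322,45],[171,14.5,59,0.282,0,-0.403,45],[199.4,17.4,78.7,0.339,0,-0.483,45],[228,20.3,98.6,0.395,0,-0.564,45],[256.3,23.2,118.5,0.451,0,-0.644,45],[256.3,23.2,118.5,0.451,0,-0.644,45],[256.3,23.2,118.5,0.451,0,-0.644,45],[256.3,23.2,118.5,0.451,0,-0.644,45],[256.3,23.2,118.5,0.451,0,-0.644,45],[256.3,23.2,118.5,0.451,0,-0.644,45],[256.3,23.2,118.5,0.451,0,-0.644,45],[256.3,23.2,118.5,0.451,0,-0.644,45]]]'
python3 - <<'E'
from h import *
o=status.get_obs();p=o['ee_pos'];print(rk(p),o['qpos'].round(2))
print(gz([*(O-180*xr),27.5],127.3)); print(gz([*(O-98*xr),27.5],127.3));print(gz([*(O-98*xr),24.3],127.3))
im=grab('wrist');save(im,'w3.png');np.save('pics/w3.npy',im,allow_pickle=True)
for y in (-41,0,301): print(y,proj(im,[*(O+y*yr),18]))
print(proj(im,[*(O-75*xr-50*yr),118]))
E
```

```text
t: 8.0
ee_pos: [616.6, 136.7, 74.6]
orientation: [-1.143, -2.303, -0.361]
ft_force: [0.7, 0.3, -0.8]
width: 48.0
grasp_force: 30.0
(np.float64(-180.47505742103348), np.float64(0.3558644690201873)) [-0.01  0.82  1.49  0.49  1.27 -0.92]
(np.float64(127.2120800398054), array([-26.6,   0.3,  38.8]), array([ 0.001,  0.   , -0.001]))
(np.float64(127.2120800398054), array([40.6,  0.2, 85.9]), array([ 0.001,  0.   , -0.001]))
(np.float64(127.2120800398054), array([38.7,  0.2, 88.5]), array([ 0.001,  0.   , -0.001]))
-41 [297.26178674  57.47211723]
0 [250.44406545  57.64102732]
301 [-98.6009655  56.3313908]
[353.28580349  25.59400521]
```

View pics/w3.png

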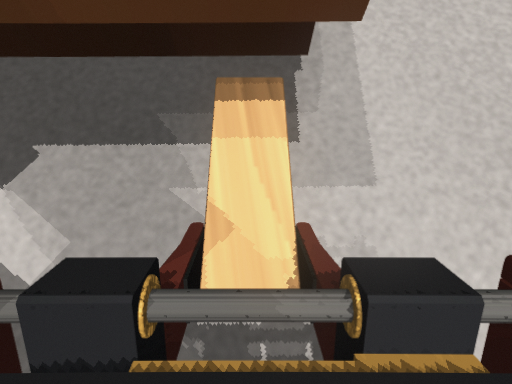

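The wrist view shows the wedge square to the plinth's lower edge (row 55). The plinth's right corner is at (308,54) and the lip corner at (362,20), so the rack lies about 4 mm further out in -y than I estimated. I'll shift by that much and insert.

```bash
python3 -m inch '[[[-13,2,20,0,0,0,45],[-26.6,4,38.8,0,0,0,45],[-26.6,4,38.8,0,0,0,45],[-10,4,50.5,0,0,0,45],[7,4,62.4,0,0,0,45],[24,4,74.2,0,0,0,45],[40.6,4,85.9,0,0,0,45],[40.6,4,85.9,0,0,0,45],[40.6,4,85.9,0,0,0,45],[40.6,4,85.9,0,0,0,45],[39,4,88.2,0,0,0,45],[39,4,88.2,0,0,0,45],[39,4,88.2,0,0,0,45],[39,4,88.2,0,0,0,45]]]'
python3 - <<'E'
from h import *
o=status.get_obs();p=o['ee_pos'];print(rk(p)); im=grab('wrist');save(im,'w4.png');np.save('pics/w4.npy',im,allow_pickle=True)
E
```

```text
t: 9.45
ee_pos: [569.9, 205.2, 24.5]
orientation: [-1.142, -2.304, -0.361]
ft_force: [0.9, 1.1, -0.9]
width: 48.0
grasp_force: 30.0
(np.float64(-97.75128040853508), np.float64(-4.0208903433668635))
```

View pics/w4.png

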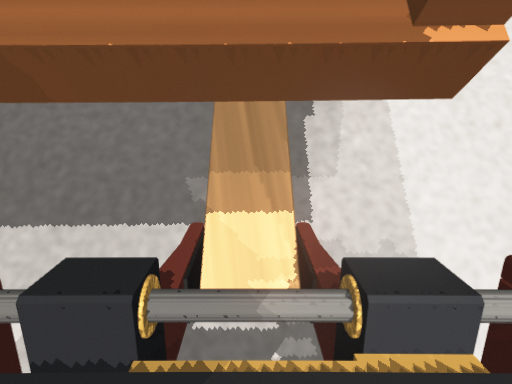

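Tip is under the plinth and the wedge is square to the front (lip's lower edge along row 100). I'll release, back off, then shut the fingers.

```bash
python3 -m inch '[[[0,0,0,0,0,0,100],[0,0,0,0,0,0,100],[0,0,0,0,0,0,100],[0,0,0,0,0,0,100],[0,0,0,0,0,0,100],[0,0,0,0,0,0,100],[0,0,-20,0,0,0,100],[0,0,-50,0,0,0,100],[0,0,-90,0,0,0,100],[0,0,-90,0,0,0,0],[0,0,-90,0,0,0,0],[0,0,-90,0,0,0,0],[0,0,-90,0,0,0,0],[0,0,-90,0,0,0,0],[0,0,-90,0,0,0,0],[0,0,-90,0,0,0,0],[0,0,-90,0,0,0,0]]]'
python3 - <<'E'
from h import *
o=status.get_obs();p=o['ee_pos'];print(rk(p)); im=grab('wrist');save(im,'w5.png');np.save('pics/w5.npy',im,allow_pickle=True)
for x in(-160,-145): print(gz([*(O+x*xr-4*yr),30],127.3))
S=grab('side');T=grab('top')
a=S['frame'][90:220,110:300];b=T['frame'][150:280,60:250]
cv2.imwrite('pics/c5.png',np.hstack([cv2.resize(c[:,:,::-1],(400,274),interpolation=2) for c in(a,b)]))
f=cv2.imread('pics/w5.png');c=cv2.imread('pics/c5.png')
cv2.imwrite('pics/m5.png',np.vstack([cv2.resize(f,(400,300)),cv2.resize(c,(400,137))]))
E
```

```text
t: 11.2
ee_pos: [600.9, 164.4, 98.2]
orientation: [-1.142, -2.304, -0.36]
ft_force: [0.3, -0.3, -0.1]
width: 27.4
grasp_force: 0.0
(np.float64(-148.9492708349654), np.float64(-4.001321444967657))
(np.float64(127.27239803632128), array([-48.2,  -0. ,  49.7]), array([ 0.,  0., -0.]))
(np.float64(127.27239803632128), array([-35.9,  -0. ,  58.3]), array([ 0.,  0., -0.]))
```

View pics/w5.png

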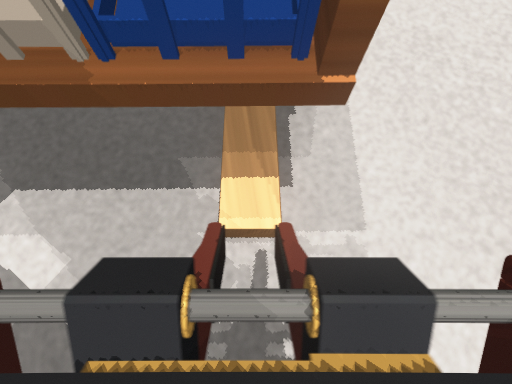

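The released wedge is square, with its tail top edge at row 229, columns 219–282. The lip corner is at (347,104). The fingers are still shutting.

```bash
python3 - <<'E'
from h import *
im=load('w5.npy')
print([np.round(rk(onz(im,*p,32)),1) for p in((219,229),(282,229))], np.round(rk(onz(im,347,104,118)),1),np.round(rk(onz(im,20,107,118)),1))
E
python3 -m inch '[[[-10,0,10,0,0,0,0],[-30,0,30,0,0,0,0],[-48,0,50,0,0,0,0],[-48,0,50,0,0,0,0],[-48,0,50,0,0,0,0],[-48,0,50,0,0,0,0],[-48,0,50,0,0,0,0]]]'
python3 - <<'E'
from h import *
o=status.get_obs();print(rk(o['ee_pos']),o['ft_force'])
E
```

```text
[array([-119.4,   19.5]), array([-119.5,  -27.3])] [-71.7 -55.3] [-73.5 117.7]
t: 12.05
ee_pos: [608.3, 156.0, 31.2]
orientation: [-1.142, -2.306, -0.362]
ft_force: [-0.3, 0.3, 0.2]
width: 0.6
grasp_force: 0.0
(np.float64(-160.08960177345648), np.float64(-4.723236077997553)) [-0.33428532  0.28337862  0.17434522]
```

```bash
python3 -m inch '[[[8,0,5.7,0,0,0,0],[12.3,0,8.6,0,0,0,0],[16.4,0,11.5,0,0,0,0],[20.5,0,14.3,0,0,0,0],[24.6,0,17.2,0,0,0,0],[28.7,0,20.1,0,0,0,0],[32.8,0,22.9,0,0,0,0],[36.9,0,25.8,0,0,0,0],[41,0,28.7,0,0,0,0],[45,0,31.5,0,0,0,0],[47.5,0,33.2,0,0,0,0],[47.5,0,33.2,0,0,0,0],[47.5,0,33.2,0,0,0,0],[47.5,0,33.2,0,0,0,0]]]'
python3 - <<'E'
from h import *
o=status.get_obs();print(rk(o['ee_pos']),o['ft_force'][:2]@xr)
im=grab('wrist');save(im,'w6.png');np.save('pics/w6.npy',im,allow_pickle=True)
E
```

```text
t: 13.45
ee_pos: [572.3, 202.0, 29.8]
orientation: [-1.142, -2.304, -0.36]
ft_force: [-0.0, -1.3, -0.3]
width: 0.3
grasp_force: 0.0
(np.float64(-101.7622206340318), np.float64(-3.9617679550196083)) -0.9933918986692928
```

View pics/w6.png

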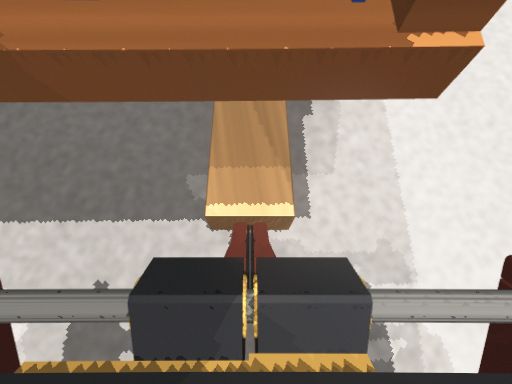

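The wedge is still square and central (tail columns 206–294, row 216) with the shut fingers on its tail. I'll keep driving in small steps and watch the force.

```bash
python3 -m inch '[[[2,0,1.4,0,0,0,0],[4,0,2.8,0,0,0,0],[6,0,4.2,0,0,0,0],[6,0,4.2,0,0,0,0]]]'
python3 -m inch '[[[1,0,0.7,0,0,0,0],[2,0,1.4,0,0,0,0],[2,0,1.4,0,0,0,0]]]'
python3 - <<'E'
from h import *
o=status.get_obs();print(rk(o['ee_pos']),o['ft_force'][:2]@xr)
E
```

```text
t: 13.9
ee_pos: [567.6, 208.1, 29.9]
orientation: [-1.141, -2.304, -0.36]
ft_force: [0.7, 0.1, -0.1]
width: 0.6
grasp_force: 0.0
t: 14.2
ee_pos: [566.6, 209.7, 29.9]
orientation: [-1.142, -2.304, -0.36]
ft_force: [0.3, -1.8, -0.5]
width: 0.4
grasp_force: 0.6
(np.float64(-92.1231039489461), np.float64(-4.132177238431178)) -1.6249633728607975
```

```bash
for i in 1 2; do python3 -m inch '[[[0.8,0,0.6,0,0,0,0],[1.6,0,1.1,0,0,0,0],[1.6,0,1.1,0,0,0,0]]]'|grep -E 'ee_pos|ft_f'; done
python3 - <<'E'
from h import *
o=status.get_obs();print(rk(o['ee_pos']),o['ft_force'][:2]@xr)
E
```

```text
ee_pos: [566.3, 210.6, 30.0]
ft_force: [3.1, -5.7, 0.8]
ee_pos: [566.2, 211.2, 30.0]
ft_force: [5.9, -9.7, 0.3]
(np.float64(-90.68430175314604), np.float64(-4.7401031861479845)) -11.298749259504447
```

Jammed at 11 N. A little more, then back off.

```bash
python3 -m inch '[[[0.8,0,0.6,0,0,0,0],[1.4,0,1,0,0,0,0],[1.4,0,1,0,0,0,0]]]'|grep -E 'ee_pos|ft_f'
python3 -m inch '[[[-8,0,-5.7,0,0,0,0],[-20,0,-14,0,0,0,0],[-20,0,-14,0,0,0,0],[-20,0,-14,0,0,0,0],[-20,0,-14,0,0,0,0],[-20,0,-14,0,0,0,0]]]'|grep -E 'ee_pos|ft_f'
python3 - <<'E'
from h import *
o=status.get_obs();print(rk(o['ee_pos']))
im=grab('wrist');save(im,'w7.png');np.save('pics/w7.npy',im,allow_pickle=True)
h=cv2.cvtColor(im['frame'],cv2.COLOR_RGB2HSV); m=((h[...,1]>75)&(h[...,0]<30)&(h[...,2]>60)).astype(np.uint8); m[:110]=0; m[250:]=0
c=max(cv2.findContours(m,0,2)[0],key=cv2.contourArea);print(cv2.approxPolyDP(c,3,True)[:,0].tolist())
E
```

```text
ee_pos: [566.2, 211.7, 30.0]
ft_force: [8.4, -14.7, 0.8]
ee_pos: [577.4, 195.2, 29.9]
ft_force: [-0.1, -0.2, 1.4]
(np.float64(-110.23370754660168), np.float64(-3.8924461187275368))
[[213, 110], [208, 173], [213, 200], [288, 200], [294, 175], [287, 110]]
```

View pics/w7.png

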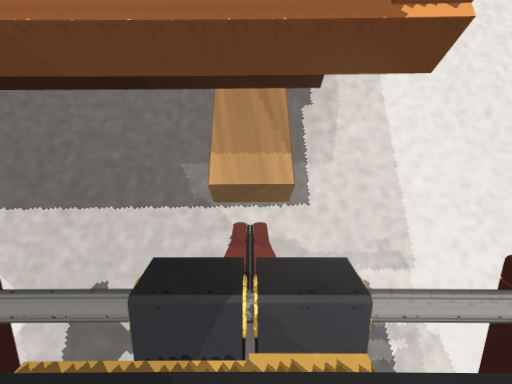

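The hand is off and the wedge stays square under the plinth (tail top edge at row 184, columns 208–294). I'll give it the last tap now and then retreat.

```bash
python3 - <<'E'
from h import *
im=load('w7.npy'); print([np.round(rk(onz(im,*p,32)),1) for p in((208,184),(294,184))],np.round(rk(onz(im,432,72,118)),1))
E
python3 -m inch '[[[8,0,5.6,0,0,0,0],[13,0,9.1,0,0,0,0],[16,0,11.2,0,0,0,0],[18,0,12.6,0,0,0,0],[19,0,13.3,0,0,0,0],[19.5,0,13.6,0,0,0,0],[19.5,0,13.6,0,0,0,0],[19.5,0,13.6,0,0,0,0]]]'|grep -E 'ee_pos|ft_f'
```

```text
[array([-71.6,  19.5]), array([-71.7, -27.4])] [-71.7 -54.7]
ee_pos: [565.6, 211.2, 30.0]
ft_force: [5.6, -15.1, 1.2]
```

```bash
python3 -m inch '[[[-8,0,-5.7,0,0,0,0],[-30,0,-21,0,0,0,0],[-45,0,-45,0,0,0,0],[-45,0,-70,0,0,0,0],[-45,0,-70,0,0,0,0],[-45,0,-70,0,0,0,0],[-45,0,-70,0,0,0,0],[-45,0,-70,0,0,0,0],[-45,0,-70,0,0,0,0],[-45,0,-70,0,0,0,0],[-45,0,-70,0,0,0,0]]]'|grep -E 't:|ee_pos|ft_f'
python3 - <<'E'
from h import *
im=grab('wrist');h=cv2.cvtColor(im['frame'],cv2.COLOR_RGB2HSV)
for t in(-74,-72,-70): print(t,[proj(im,[*(O+t*xr+y*yr),32]).round(1) for y in(20,-28)])
m=((h[...,1]>75)&(h[...,0]<30)&(h[...,2]>60)).astype(np.uint8)
q=proj(im,[*(O-72*xr-4*yr),32]).astype(int); print(q,[ (r,im['frame'][r,q[0]].tolist()) for r in range(q[1]-8,q[1]+16,2)])
T=grab('top');S=grab('side')
for n,im2 in(('top',T),('side',S)):
    d=cv2.absdiff(im2['frame'],load(n+'0.npy')['frame']).max(2)
    for k,b in({'top':dict(bottle=(295,98,325,140),jar=(193,94,224,131),tray=(338,143,435,217),roll=(342,262,388,308)),'side':dict(bottle=(338,186,372,250),jar=(303,143,333,184),tray=(266,254,400,382),roll=(152,289,213,353))}[n]).items():
        print(n,k,(d[b[1]:b[3],b[0]:b[2]]>40).mean().round(3))
E
```

```text
t: 17.65
ee_pos: [609.9, 152.6, 61.3]
ft_force: [0.7, -0.4, 0.2]
-74 [array([216.1, 132.1]), array([285.1, 132. ])]
-72 [array([216.2, 129.6]), array([284.9, 129.5])]
-70 [array([216.3, 127.1]), array([284.8, 127. ])]
[250 129] [(121, [154, 115, 75]), (123, [153, 113, 74]), (125, [154, 115, 75]), (127, [153, 114, 74]), (129, [102, 76, 52]), (131, [85, 65, 45]), (133, [82, 62, 43]), (135, [81, 61, 44]), (137, [80, 62, 44]), (139, [82, 62, 43]), (141, [85, 64, 45]), (143, [88, 66, 47])]
top bottle 0.0
top jar 0.53
top tray 0.0
top roll 0.0
side bottle 0.0
side jar 0.0
side tray 0.0
side roll 0.0
```

```bash
python3 -c "
from workcell import ctrl; print(ctrl.close_job())"
```

```text
the job is handed in; nothing more can be done
None
```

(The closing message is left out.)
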